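# Fit the cup on the press-to-run blender and keep it running

## Robot

A 7-joint arm with a two-finger parallel gripper is mounted at the origin on a cart in front of the work surface, level with it; the furniture and walls round the work are solid. World frame = base frame: x ahead of the robot, y to its left, z up, the work surface at z = 0. Lengths are in m, angles in rad, forces in N, time in s.
With the tool pointing down it reaches from about 0.425 to 0.925 m from the base axis. Payload 6.8 kg.
Tool frame: the origin (TCP) lies midway between the tips of the shut fingers; the grasp point (between the pads) lies 19 mm behind it; z points along the fingers, x is the direction in which the jaws open and shut, and the axes are right-handed (so a half turn about z gives the same grasp; the last joint's range is limited). The gripper opens to 85 mm and grips with 20 to 120 N. Pads are 22 mm wide; open, the fingers measure 114 mm over their backs; the gripper's body (76 mm by 85 mm) begins 54 mm behind the grasp point. The pads swing forward as they close: fully open they stand 13 mm farther back than shut.
Start: joints at [-1.371, 0.477, 0.022, 1.555, -0.011, 1.109, -0.083], TCP at [0.204, 0.643, 0.208] pointing down, gripper open.
Joint ranges: [-2.96, 2.96], [-0.34, 2.1], [-1.41, 1.46], [0.24, 2.44], [-1.37, 4.51], [0.17, 1.92], [-2.96, 2.96]. Speed limits (rad/s): [2.39, 2.39, 3.14, 3.14, 3.14, 3.14, 3.14].

## Interface

Orientations are given as a unit quaternion [w, x, y, z].
In Python, from station import bot, imaging, nets gives the robot as it stands. The module is installed in compiled form; this text tells all that it offers.
- The arm moves only by the tool apply_moves, never from a script. Its argument "moves" is text: rows parted by semicolons, each of 7 numbers parted by spaces: the gripper command: -1 is fully open, 1 is shut, values between are in proportion, then the shift along the tool's x, y, z normalised to -1 to 1, where 1 is 120 mm, then the turn, a rotation vector about the tool's x, y, z normalised to -1 to 1, where 1 is 4 degrees. In form: hand dx dy dz rx ry rz; .... A call has 1 to 12 rows; each row shifts and turns the commanded pose from where the row before left it, along the tool's axes as they then stand; what a row does not reach is not made up. A row lasts 1/12 s, in which the tool goes at most 41.7 mm and 7.16 degrees, less where a joint would pass 70% of its speed; a pose out of reach is approached as far as the arm can. A call with a number of a shift or a turn outside -1 to 1 is refused whole. A call with a gripper value outside its range is refused whole. The fingers move at their own pace and stop on an object; "force" is the grip in N (left out, the last holds). Time passes only in rows, so rows that do not move let the fingers close. It gives the time, the measured TCP pose, the force and the opening at its end, in the units of the state.
- bot.get_obs(): the state, without advancing time (a new reading comes with each control period).
- imaging.read_camera(name): name is "side" or "top"; returns a dict with "image" (420x560x3 uint8, red, green, blue), "fx", "fy", "cx", "cy" (pixels), "dist_coeffs" ([k1, k2, p1, p2, k3] as OpenCV has them; the pictures are not rectified), "view" (4x4, takes a point from world to camera coordinates). Camera axes: x right, y down, z forward; pixel columns grow to the right and rows downward; lengths in m; the calibration is good to about 2 mm. A picture is of the moment at which its call begins. There is no depth.
- bot.hand_in(): hands the job in, once; it reports no verdict.
Trained networks look in a picture, given as the dict that the camera call returned (one of the last four; its "shot" number tells which), for a name from the list of things; names that differ only in an ending like _2 or _b are one class to them, and where a whole thing is asked for, a point or a joint stands for the part that bears it (a point fixed in the world has none). Each returns a list of dicts, best first, with "score" (0 to 1); they miss things now and then, are a little off and sometimes report something else, mostly with a low value. They report only what shows in the picture. A call takes as long as a camera call. They do not tell look-alikes from the thing itself.
- nets.spot_in(picture, name): "rect" ([left, top, right, bottom] in pixels, round what is visible of it).
- nets.outline_of(picture, name): "region" (420x560 bool, what is visible of it) and "rect" ([left, top, right, bottom] in pixels, round what is visible of it).
- nets.spot_point(picture, name): "location" ([column, row] in pixels: a listed point, or the origin of a listed thing).
The state is a dict: "t": time; "q": joint angles; "joint_vel": joint speeds; "joint_torque": joint torques, N m; "eef_pos": TCP position; "tool_rot": TCP orientation; "contact_force": force on the tool from outside, world axes, zero at the start; "torque": the same for the moment, N m; "gripper_width": opening from 0.0 (shut) to 1.0 (fully open).
Only numpy, scipy, OpenCV 4.12 (cv2) and the standard library are available. Lean on these libraries where they do the work, as an engineer would, in place of code of your own. Each camera call takes 0.05 s, during which the arm holds its last target.

## Task

Pick up the square blender cup by its sides, turn it so that the cross-shaped socket under it meshes with the white cross on top of the blender base, and slide it all the way home. Then press the cup down against the base's spring, as you would to keep the blender running, and finish like that: still gripping the cup by its sides and still pressing it down, well down into the spring's travel. Leave the two jars and the mill where they stand.

Things in the scene. Friction and masses are not known exactly. Their poses are not given: they have to be found in the camera images.
- blender: Round light-grey blender base, fixed to the worktop, 132 mm across at the foot, 104 mm across its top, body 55 mm tall; origin at the centre of its underside, z up. On top of it sits a black round spring plate (84 mm across, its upper face 67 mm above the worktop when not pressed) carrying a white four-armed cross.
- drive_seat (a point): Centre of the upper face of the black spring plate, where the cup's foot comes to rest; 67 mm above the worktop while not pressed. It sinks and turns with the white cross, whose four arms lie along this point's x and y axes (z up). The cross stands at any angle to the base and is stiff: it turns only under a torque over 0.2 N m, so turn the cup, not the cross.
- drive_top (a point): Centre of the top of the same white cross, 16 mm above the plate; axes as before. Cross 38 mm from arm end to arm end, arms 9 mm wide; their upper 4.5 mm are roof-shaped (45 degree slopes) and lead the cup in. The cup fits in four positions a quarter turn apart.
- plate (a joint): How far the spring plate is pressed down: 0 to 0.010 m, 0 when free. It starts to sink at 6 N and needs 10 N at the bottom, so the cup's own weight does not press it; it springs back when released. The blender runs beyond 0.005 m.
- cup_centre (a point): Centre, half-way up (56 mm above its underside), of the loose square blender cup: mint-green body with black foot and black lid, 58 x 58 mm, 112 mm tall, about 0.25 kg, standing upright. Its x and y axes are square to the flat sides, z up. Fingers go well on two opposite flat sides, 70 to 90 mm above its underside.
- cup_foot (a point): Centre of the underside of the same cup, axes as at its centre. The socket in the underside is a cross 41 mm from end to end with slots 11.4 mm wide and 19 mm deep, slots along x and y, that is parallel to the flat sides. The foot round it is flat and rests on the spring plate when home.
- jar_green_centre (a point): Centre of a bystander jar with a green lid, 60 mm across, 75 mm tall; leave it alone.
- mill_centre (a point): Centre (70 mm up) of a bystander wooden mill, 52 mm across, 140 mm tall; leave it alone.
- jar_red_centre (a point): Centre of a bystander jar with a red lid, 60 mm across, 75 mm tall; leave it alone.
Mind the look-alikes: they are no part of the job. What is shaped like the part that bears cup_centre but orange or yellow is not meant.

How it is judged:
By the outcome, as a careful person would: the job done as asked, in the order asked, and still so for the second after the job is handed in, while the arm keeps its last pose, push and grip.
It also fails if it takes over 35 s, if anything falls off the work surface, if the arm or the gripper's body presses on something with over 40 N, if the wrist force passes 120 N, or if a joint passes its speed limit or range.

## Working session

There is one attempt and no reset: what is moved stays moved. The work goes in short steps, Python scripts to look and compute and a tool call to move; the robot and the scene stay as the last step left them, time stands still between calls to the robot, and variables do not carry over. Pictures are saved under pics/ and viewed, and the job is handed in when it is done.

Besides the shell and the picture viewer there is one more tool, called after "Call:" by a JSON object that holds its "name" and its "arguments", one argument or row to a line. apply_moves: Moves the arm, as the interface text tells. Scaled input: -1 to 1 covers 120 mm each way for a shift and 4 degrees each way for a turn. Its arguments: {"type":"object","properties":{"moves":{"type":"string"},"force":{"type":"number"}},"required":["moves"]}

```bash
mkdir -p pics; cat > h.py <<'E'
import numpy as np,cv2
from station import bot,imaging,nets
def K(p): return np.array([[p['fx'],0,p['cx']],[0,p['fy'],p['cy']],[0,0,1.]]),np.array(p['dist_coeffs'],float)
def P(p):return np.array(p['view'],float)[:3]
def proj(p,X):
    k,d=K(p);V=P(p);r,_=cv2.Rodrigues(V[:,:3]);return cv2.projectPoints(np.array(X,float).reshape(-1,1,3),r,V[:,3],k,d)[0].reshape(-1,2)
def und(p,uv):
    k,d=K(p);return cv2.undistortPoints(np.array(uv,float).reshape(-1,1,2),k,d).reshape(-1,2)
def tri(p,a,q,b):
    X=cv2.triangulatePoints(P(p),P(q),und(p,a).T,und(q,b).T);return (X[:3]/X[3]).T
def atz(p,uv,z):
    V=P(p);R=V[:,:3];c=-R.T@V[:,3];d=np.c_[und(p,uv),np.ones(len(und(p,uv)))]@R
    return c+d*((z-c[2])/d[:,2])[:,None]
E
cat > a.py <<'E'
from h import *
np.set_printoptions(precision=4,suppress=True)
s=imaging.read_camera('side');t=imaging.read_camera('top')
for n,p in(('side',s),('top',t)):
    cv2.imwrite(f'pics/{n}0.png',cv2.cvtColor(p['image'],cv2.COLOR_RGB2BGR))
    for k in['blender','drive_seat','drive_top','cup_centre','cup_foot','jar_green_centre','mill_centre','jar_red_centre']:
        print(n,k,[(np.round(r['location'],1).tolist(),round(r['score'],2)) for r in nets.spot_point(p,k)[:4]],[(np.round(r['rect']).tolist(),round(r['score'],2)) for r in nets.spot_in(p,k)[:4]])
o=bot.get_obs();print(o)
for p in (s,t):
  V=P(p);print(-V[:,:3].T@V[:,3], V[2,:3],p['fx'],p['dist_coeffs'])
import pickle;pickle.dump((s,t),open('shot0.pkl','wb'))
E
python3 a.py
```

```text
side blender [([268.4, 256.7], 0.95)] [([240.0, 222.0, 297.0, 277.0], 0.74)]
side drive_seat [([264.3, 232.4], 0.86)] [([246.0, 223.0, 290.0, 245.0], 0.61)]
side drive_top [([331.3, 197.7], 0.66), ([265.9, 225.3], 0.59)] [([246.0, 224.0, 288.0, 246.0], 0.71)]
side cup_centre [([200.2, 172.7], 0.76), ([233.7, 193.3], 0.69), ([330.3, 199.0], 0.65), ([189.8, 198.8], 0.57)] [([173.0, 174.0, 198.0, 220.0], 0.94), ([188.0, 152.0, 214.0, 192.0], 0.92), ([219.0, 167.0, 249.0, 220.0], 0.61)]
side cup_foot [([199.6, 190.7], 0.91), ([237.3, 212.4], 0.64), ([184.5, 216.4], 0.61)] [([169.0, 176.0, 201.0, 223.0], 0.67), ([186.0, 152.0, 210.0, 194.0], 0.65), ([220.0, 169.0, 253.0, 220.0], 0.6)]
side jar_green_centre [([309.0, 192.4], 0.76)] [([296.0, 173.0, 323.0, 206.0], 0.94)]
side mill_centre [([327.8, 198.8], 0.61), ([264.7, 234.6], 0.45)] [([318.0, 171.0, 340.0, 229.0], 0.71)]
side jar_red_centre [] [([249.0, 222.0, 287.0, 245.0], 0.71), ([257.0, 299.0, 292.0, 356.0], 0.6)]
top blender [([311.6, 223.5], 0.79), ([310.9, 217.5], 0.26)] [([289.0, 201.0, 330.0, 246.0], 0.63)]
top drive_seat [([306
[... 838 characters left out ...]
711,  0.477 ,  0.0224,  1.5554, -0.0115,  1.1093, -0.0831]), 'joint_vel': array([ 0.0006, -0.0004, -0.0009, -0.0002,  0.0006,  0.0002, -0.0003]), 'joint_torque': array([ -0.001 , -59.631 ,   1.6061, -28.1544,   0.0125,   0.0016,
        -0.    ]), 'eef_pos': array([0.2045, 0.6433, 0.2082]), 'tool_rot': array([-0.    ,  0.8071,  0.5903,  0.    ]), 'contact_force': array([0.115 , 0.3492, 0.129 ]), 'torque': array([ 0.0128, -0.0006, -0.0049]), 'gripper_width': 0.9979804057364738}
[ 0.3893 -0.8311  0.5484] [ 0.1988  0.8468 -0.4933] 420.4409707701058 [0.0216 0.     0.     0.     0.    ]
[ 0.4124 -0.0241  1.6663] [ 0.1011  0.0052 -0.9949] 545.8167372860071 [-0.0016  0.      0.      0.      0.    ]
```

View images.

```bash
python3 - <<'E'
import cv2
s=cv2.imread('pics/side0.png');t=cv2.imread('pics/top0.png')
cv2.imwrite('pics/s1.png',cv2.resize(s[140:300,150:360],None,fx=3.75,fy=3.75,interpolation=cv2.INTER_CUBIC))
cv2.imwrite('pics/t1.png',cv2.resize(t[140:300,150:350],None,fx=3.75,fy=3.75,interpolation=cv2.INTER_CUBIC))
E
```

```text
(no output)
```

View pics/side0.png

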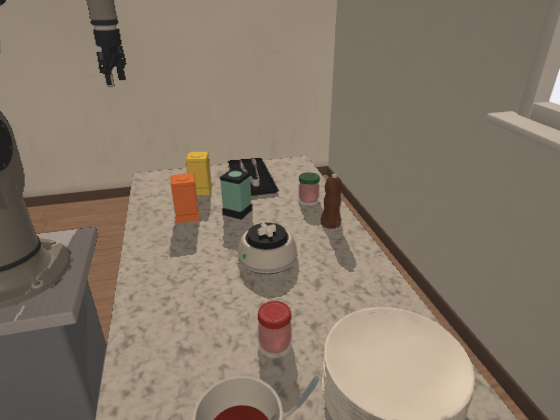

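View pics/top0.png

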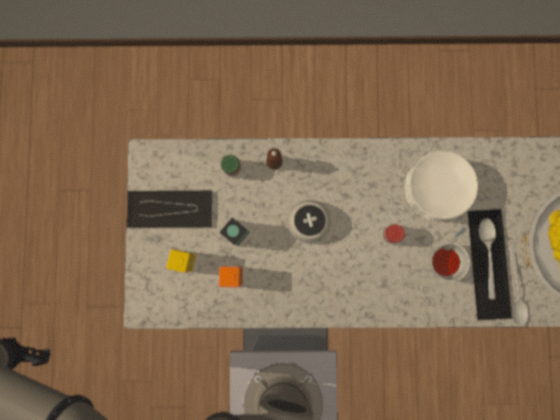

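View pics/s1.png

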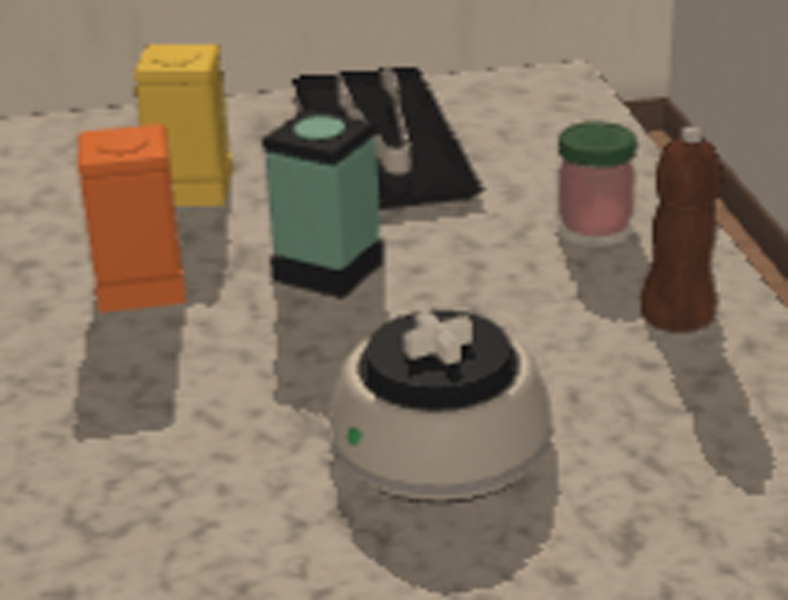

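View pics/t1.png

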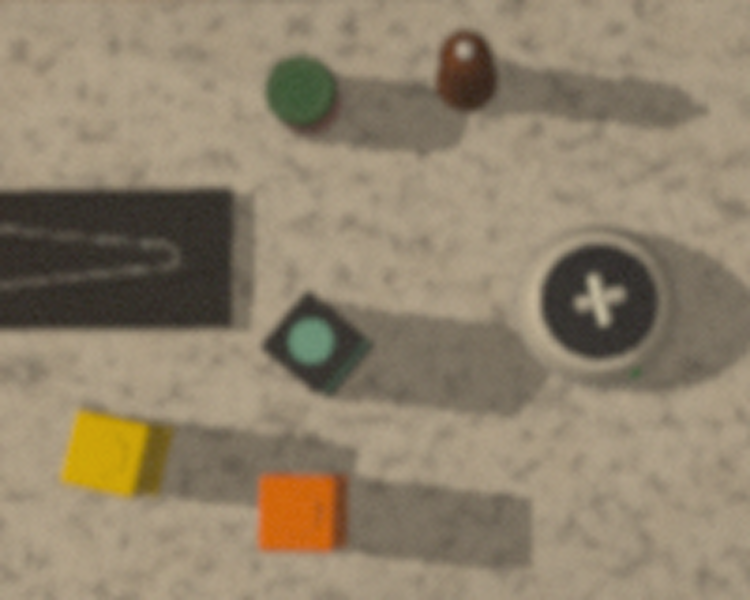

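```bash
python3 - <<'E'
import cv2,numpy as np
s=cv2.imread('pics/side0.png');t=cv2.imread('pics/top0.png')
def z(im,x,y,w,h,f):
    c=cv2.resize(im[y:y+h,x:x+w],None,fx=f,fy=f,interpolation=cv2.INTER_CUBIC)
    return np.clip(c.astype(float)*1.3,0,255).astype(np.uint8)
A=z(t,215,215,36,36,10);B=z(t,290,202,40,36,10)
cv2.imwrite('pics/t2.png',np.hstack([A,B]))
A=z(s,215,165,40,58,10);B=z(s,244,220,48,58,8);B=cv2.copyMakeBorder(B,0,580-464,0,0,cv2.BORDER_CONSTANT)
cv2.imwrite('pics/s2.png',np.hstack([A,B]))
E
```

```text
(no output)
```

View pics/t2.png

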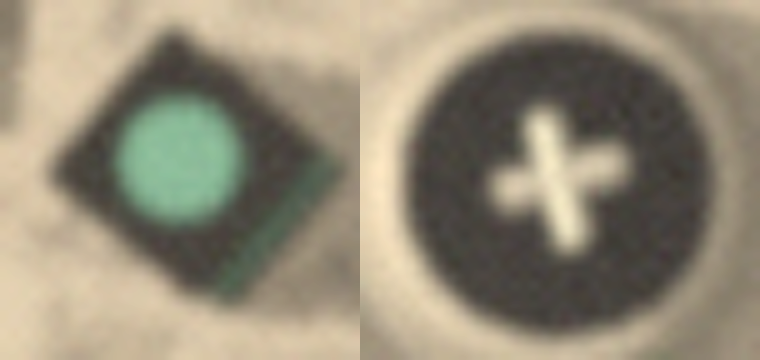

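View pics/s2.png

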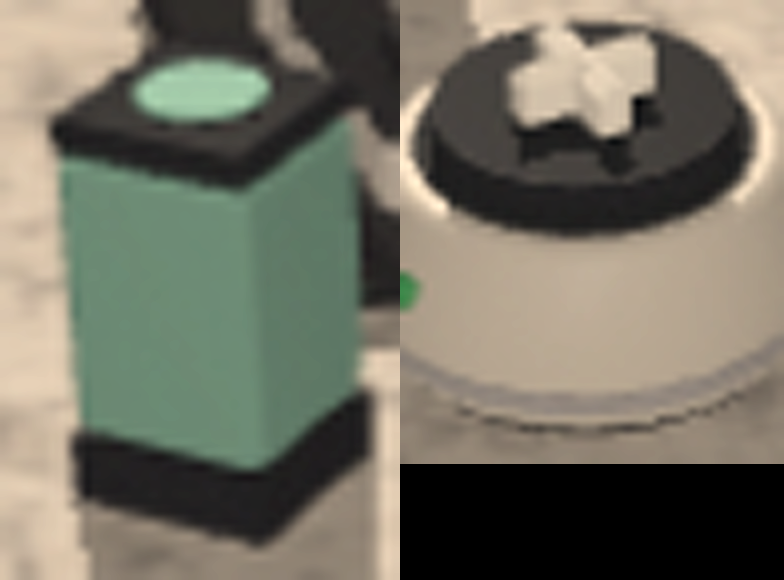

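```bash
cat > m.py <<'E'
from h import *
import pickle
from scipy.optimize import least_squares
np.set_printoptions(precision=4,suppress=True)
s,t=pickle.load(open('shot0.pkl','rb'))
def px(l,f,ox,oy): return [((u+.5)/f-.5+ox,(v+.5)/f-.5+oy) for u,v in l]
def cen(p,box,fn):
    x0,y0,x1,y1=box;im=p['image'][y0:y1,x0:x1].astype(float);w=fn(im)
    yy,xx=np.mgrid[y0:y1,x0:x1];return np.array([(w*xx).sum(),(w*yy).sum()])/w.sum()
g=lambda im:np.clip(im[...,1]-im[...,0]-12,0,12)
dt=cen(t,(225,223,240,239),g); ds=cen(s,(226,168,245,178),lambda im:np.clip(im[...,1]-im[...,0]-12,0,12)*(im[...,1]>80))
print('disc',dt,ds,tri(t,[dt],s,[ds]))
T=px([(175,28),(52,172)],10,215,215)
S=px([(78,497),(263,545),(370,455),(55,125)],10,215,165)
def box(q):
    x,y,z,a=q;c,s_=np.cos(a),np.sin(a);h=.029
    return {(i,j,k):np.array([x+c*i*h-s_*j*h,y+s_*i*h+c*j*h,z+k*.112]) for i in(-1,1) for j in(-1,1) for k in(0,1)}
d0=tri(t,[dt],s,[ds])[0]
def res(q,full=False):
    B=box(q);e=lambda p,key:proj(p,[B[k] for k in key])
    ks=[k for k in B]
    # assign by nearest
    out=[]
    pt={k:proj(t,[B[k]])[0] for k in ks};ps={k:proj(s,[B[k]])[0] for k in ks}
    for u in T: out.append(min((pt[k]-u for k in ks if k[2]==1),key=np.linalg.norm))
    for u in S[:3]: out.append(min((ps[k]-u for k in ks if k[2]==0),key=np.linalg.norm))
    for u in S[3:]: out.append(min((ps[k]-u for k in ks if k[2]==1),key=np.linalg.norm))
    c=np.array([q[0],q[1],q[2]+.112])
    out.append(2*(proj(t,[c])[0]-dt));out.append(2*(proj(s,[c])[0]-ds))
    return np.concatenate(out)
best=min((least_squares(res,[d0[0],d0[1],0,a],x_scale=[.01,.01,.01,.1]) for a in np.radians([20,35,50,65])),key=lambda r:r.cost)
print('cup',best.x,np.degrees(best.x[3]),best.cost);print(best.fun.reshape(-1,2))
# cross
w=lambda im:np.clip(im.min(2)-85,0,60)
bt=(301,210,318,230);bs=(255,222,279,238)
for p,b in((t,bt),(s,bs)): print(p['image'][b[1]:b[3],b[0]:b[2]].min(2).min(), np.percentile(p['image'][b[1]:b[3],b[0]:b[2]].min(2),[10,50,80,95]))
ct=cen(t,bt,w);cs=cen(s,bs,w);print('cross cent',ct,cs,tri(t,[ct],s,[cs]))
for z in(.079,.082):
    C=atz(t,[ct],z)[0]
    yy,xx=np.mgrid[bt[1]:bt[3]:.25,bt[0]:bt[2]:.25]
    im=cv2.remap(t['image'],xx.astype(np.float32),yy.astype(np.float32),cv2.INTER_LINEAR).astype(float)
    ww=w(im).ravel();X=atz(t,np.c_[xx.ravel(),yy.ravel()],z)-C
    r=np.hypot(X[:,0],X[:,1]);th=np.arctan2(X[:,1],X[:,0])
    for lo in (0,.008,.011):
        m=(r>lo)&(r<.024);v=(ww*m*r**2*np.exp(4j*th)).sum();print(z,lo,C,'ang',np.degrees(np.angle(v))/4,abs(v)/(ww*m*r**2).sum())
# plate disc top
blk=lambda im:(np.clip(110-im.max(2),0,40))
cp=cen(t,(293,203,328,240),lambda im:blk(im));print('plate(top)',cp,atz(t,[cp],.067))
E
python3 m.py
```

```text
disc [232.4445 230.5403] [234.709  173.6803] [[0.5045 0.1385 0.1113]]
cup [ 0.5046  0.1373 -0.0002  0.8913] 51.06513238449269 5.026344787967972
[[-0.612  -1.3684]
 [-1.1834  0.056 ]
 [-0.52    0.854 ]
 [ 0.2364  0.7677]
 [ 0.362  -0.2445]
 [-1.549  -0.9633]
 [ 0.8491 -0.631 ]
 [-0.341   0.059 ]]
37 [ 45.    52.5  104.2  137.05]
22 [ 34.  103.5 131.4 140. ]
cross cent [309.204  219.3958] [266.2353 228.235 ] [[ 0.538  -0.082   0.0769]]
0.079 0 [ 0.5372 -0.0818  0.079 ] ang 14.207101398496137 0.6240190896983335
0.079 0.008 [ 0.5372 -0.0818  0.079 ] ang 14.217155735824864 0.6773279724996618
0.079 0.011 [ 0.5372 -0.0818  0.079 ] ang 14.207859473665952 0.7511982262198481
0.082 0 [ 0.5369 -0.0817  0.082 ] ang 14.207101398496148 0.6240190896983331
0.082 0.008 [ 0.5369 -0.0817  0.082 ] ang 14.21698155703457 0.6771167103613861
0.082 0.011 [ 0.5369 -0.0817  0.082 ] ang 14.207226883983815 0.7510240500000932
plate(top) [309.8627 220.1934] [[ 0.5358 -0.0842  0.067 ]]
```

```bash
cat > ov.py <<'E'
from m import *
def ov(p,x,y,w,h,f,cup,cr):
    c=cv2.cvtColor(cv2.resize(p['image'][y:y+h,x:x+w],None,fx=f,fy=f,interpolation=cv2.INTER_CUBIC),cv2.COLOR_RGB2BGR)
    def L(a,b,col):
        q=(proj(p,[a,b])-[x,y]+.5)*f;cv2.line(c,tuple(int(v) for v in q[0]),tuple(int(v) for v in q[1]),col,1)
    if cup is not None:
        B=box(cup)
        for a in B:
            for b in B:
                if a<b and sum(i!=j for i,j in zip(a,b))==1:L(B[a],B[b],(0,0,255))
    if cr is not None:
        X,Y,a=cr
        pts=[(19,4.5),(4.5,4.5),(4.5,19),(-4.5,19),(-4.5,4.5),(-19,4.5),(-19,-4.5),(-4.5,-4.5),(-4.5,-19),(4.5,-19),(4.5,-4.5),(19,-4.5)]
        R=np.array([[np.cos(a),-np.sin(a)],[np.sin(a),np.cos(a)]])
        for z,col in((.0785,(0,0,255)),(.067,(0,200,0))):
            W=[np.r_[R@np.array(q)/1000+[X,Y],z] for q in pts]
            for i in range(12):L(W[i],W[(i+1)%12],col)
        th=np.linspace(0,2*np.pi,60)
        for i in range(59): L([X+.042*np.cos(th[i]),Y+.042*np.sin(th[i]),.067],[X+.042*np.cos(th[i+1]),Y+.042*np.sin(th[i+1]),.067],(255,0,0))
        for i in range(59): L([X+.066*np.cos(th[i]),Y+.066*np.sin(th[i]),0],[X+.066*np.cos(th[i+1]),Y+.066*np.sin(th[i+1]),0],(255,0,255))
    return c
if __name__=='__main__':
    import sys
    cup=[.5046,.1373,0,np.radians(51.07)];cr=[.537,-.082,np.radians(14.2)]
    if len(sys.argv)>1: a=[float(v) for v in sys.argv[1:]];cup=[a[0],a[1],0,np.radians(a[2])];cr=[a[3],a[4],np.radians(a[5])]
    cv2.imwrite('pics/ot.png',np.hstack([ov(t,215,215,36,44,10,cup,None),ov(t,288,202,44,44,10,None,cr)]))
    cv2.imwrite('pics/os.png',np.hstack([ov(s,215,165,40,59,10,cup,None),ov(s,240,221,40,59,10,None,cr)]))
E
python3 ov.py>/dev/null
```

```text
(no output)
```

View pics/ot.png

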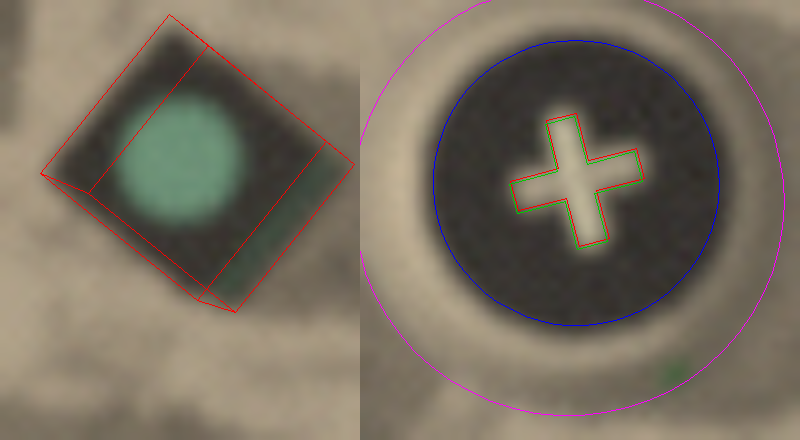

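View pics/os.png

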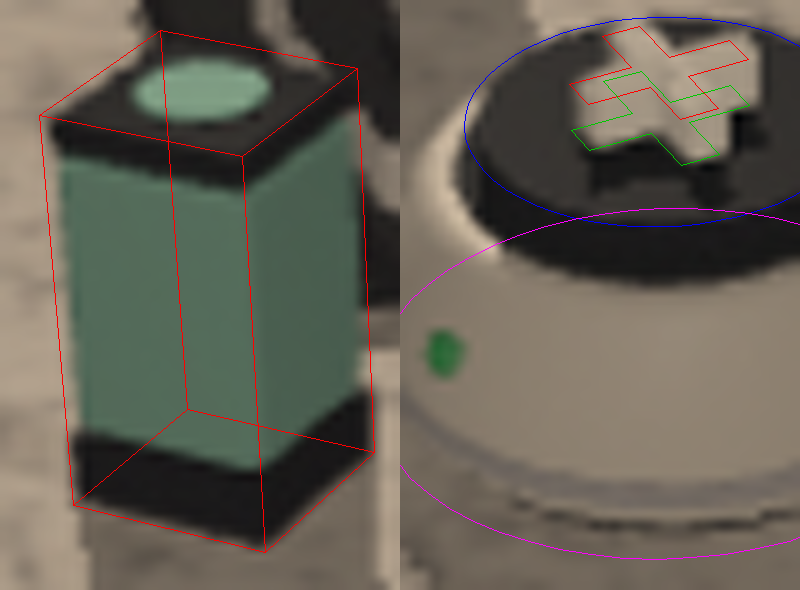

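The cup meant is the mint one with black foot and lid, at side (236,193) and top (233,231). The orange one at side (185,198) / top (230,276) and the yellow one at side (199,172) / top (180,261) are look-alikes. The enlarged crops confirm this. The cross sits at top (309,219), at about 14°. Next I move above the cup, with jaw x at 51°.

Call:
{"name": "apply_moves", "arguments": {
  "moves": "-1 0 0 0 0 0 0.89; -1 0 0 0 0 0 0.89; -1 0 0 0 0 0 0.89; -1 0 0 0 0 0 0.89; -1 0 0 0 0 0 0.89; -1 0 0 0 0 0 0.89; -1 -0.085 0.23 0 0 0 0; -1 -0.085 0.23 0 0 0 0; -1 -0.085 0.23 0 0 0 0; -1 -0.085 0.23 0 0 0 0; -1 -0.085 0.23 0 0 0 0; -1 -0.085 0.23 0 0 0 0",
  "force": 50
}}

```text
t: 2.7
eef_pos: [0.2953, 0.4903, 0.2083]
tool_rot: [-0.0, 0.903, 0.431, 0.0]
contact_force: [0.7, 0.4, -0.2]
gripper_width: 0.999
```

Call:
{"name": "apply_moves", "arguments": {
  "moves": "-1 -0.085 0.23 0 0 0 0; -1 -0.085 0.23 0 0 0 0; -1 -0.085 0.23 0 0 0 0; -1 -0.085 0.23 0 0 0 0; -1 -0.085 0.23 0 0 0 0; -1 -0.085 0.23 0 0 0 0; -1 -0.085 0.23 0 0 0 0; -1 -0.085 0.23 0 0 0 0; -1 -0.085 0.23 0 0 0 0; -1 -0.085 0.23 0 0 0 0; -1 -0.085 0.23 0 0 0 0; -1 -0.085 0.23 0 0 0 0"
}}

```text
t: 3.7
eef_pos: [0.4757, 0.1867, 0.2085]
tool_rot: [-0.0, 0.903, 0.431, 0.0]
contact_force: [-0.5, -0.6, -0.3]
gripper_width: 1.001
```

```bash
cat > st.py <<'E'
from h import *
import sys
from scipy.spatial.transform import Rotation as Ro
np.set_printoptions(precision=4,suppress=True)
def st(tgt=None):
    o=bot.get_obs();w,x,y,z=o['tool_rot'];R=Ro.from_quat([x,y,z,w]);M=R.as_matrix()
    al=np.degrees(np.arctan2(M[1,0],M[0,0]))
    print('t',round(o['t'],2),'pos',o['eef_pos'],'yaw',round(al,2),'z',M[:,2],'F',o['contact_force'],'T',o['torque'],'w',round(o['gripper_width'],3),'q7',o['q'][6])
    if tgt is not None:
        a=np.radians(tgt[3]);G=np.array([[np.cos(a),np.sin(a),0],[np.sin(a),-np.cos(a),0],[0,0,-1]])
        rv=np.degrees(Ro.from_matrix(M.T@G).as_rotvec())
        d=np.array(tgt[:3])-o['eef_pos']
        print('turn norm',rv/4,'shift norm, before turn',M.T@d/.12,'after turn',G.T@d/.12)
if __name__=='__main__': st([float(v) for v in sys.argv[1:]] or None)
E
python3 st.py .5046 .1373 .2 51.07
```

```text
t 3.7 pos [0.4757 0.1867 0.2085] yaw 51.01 z [ 0.0005  0.0005 -1.    ] F [-0.4862 -0.6055 -0.2967] T [ 0.0153 -0.0425  0.0032] w 1.001 q7 0.4783041451934918
turn norm [ 0.0012 -0.01   -0.015 ] shift norm, before turn [-0.1687  0.4464  0.0707] after turn [-0.1691  0.4462  0.0708]
```

Call:
{"name": "apply_moves", "arguments": {
  "moves": "-1 -0.085 0.223 0 0 0 0; -1 -0.085 0.223 0 0 0 0; -1 0 0 0.2 0 0 0; -1 0 0 0.2 0 0 0; -1 0 0 0.2 0 0 0; -1 0 0 0.05 0 0 0"
}}

```text
t: 4.2
eef_pos: [0.5017, 0.1377, 0.1272]
tool_rot: [-0.0, 0.903, 0.43, -0.002]
contact_force: [-1.3, -0.3, 0.0]
gripper_width: 0.998
```

```bash
python3 st.py .5046 .1373 .057 51.07; cat > snap.py <<'E'
from h import *
import sys,pickle
n=sys.argv[1];x,y,w,h,f=[int(v) for v in sys.argv[2:7]];X,Y=int(sys.argv[7]),int(sys.argv[8])
s=imaging.read_camera('side');t=imaging.read_camera('top');pickle.dump((s,t),open(n+'.pkl','wb'))
c=lambda p,x,y:cv2.cvtColor(cv2.resize(p['image'][y:y+h,x:x+w],None,fx=f,fy=f,interpolation=cv2.INTER_CUBIC),cv2.COLOR_RGB2BGR)
cv2.imwrite(f'pics/{n}.png',np.hstack([c(s,x,y),c(t,X,Y)]))
E
python3 snap.py g1 195 120 80 110 5 195 180
```

```text
t 4.2 pos [0.5017 0.1377 0.1272] yaw 50.99 z [-0.0045 -0.002  -1.    ] F [-1.3285 -0.3329  0.0381] T [0.0028 0.0152 0.032 ] w 0.998 q7 0.6513798395171928
turn norm [-0.0321  0.0628 -0.0192] shift norm, before turn [0.0152 0.0217 0.5853] after turn [0.0126 0.0204 0.5854]
```

View pics/g1.png

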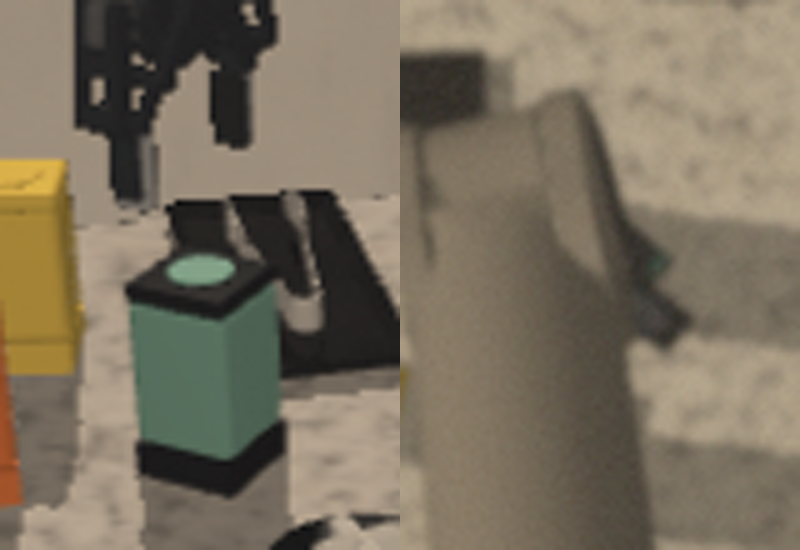

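```bash
python3 - <<'E'
from h import *
import pickle
s,t=pickle.load(open('g1.pkl','rb'))
a=np.radians(51);u=np.array([np.cos(a),np.sin(a),0])
for z in(.127,.14,.146,.159):
  for k in(-.0425,0,.0425): print(z,k,proj(s,[np.array([.5017,.1377,z])+k*u]))
E
```

```text
0.127 -0.0425 [[223.93642464 174.6296434 ]]
0.127 0 [[232.99625946 168.206161  ]]
0.127 0.0425 [[241.4979058  162.17635333]]
0.14 -0.0425 [[223.54832143 169.68243251]]
0.14 0 [[232.67635411 163.37676174]]
0.14 0.0425 [[241.23874182 157.4596462 ]]
0.146 -0.0425 [[223.36740481 167.37759784]]
0.146 0 [[232.52727482 161.12745114]]
0.146 0.0425 [[241.11800455 155.26340705]]
0.159 -0.0425 [[222.97146612 162.33639228]]
0.159 0 [[232.20111589 156.20910358]]
0.159 0.0425 [[240.85393256 150.46240205]]
```

```bash
python3 - <<'E'
from h import *
import pickle
s,t=pickle.load(open('g1.pkl','rb'))
im=s['image'][100:185,195:275]
c=cv2.resize(im,None,fx=8,fy=7,interpolation=cv2.INTER_NEAREST);cv2.imwrite('pics/g1z.png',np.clip(c[...,::-1].astype(float)*1.5,0,255))
E
python3 st.py
```

```text
t 4.3 pos [0.5029 0.1382 0.1293] yaw 51.01 z [-0.0025 -0.0013 -1.    ] F [-0.784  -0.289  -0.7874] T [ 0.0178 -0.057  -0.0249] w 1.001 q7 0.65047926569425[ WARN:0@0.538] global loadsave.cpp:1063 imwrite_ Unsupported depth image for selected encoder is fallbacked to CV_8U.
```

View pics/g1z.png

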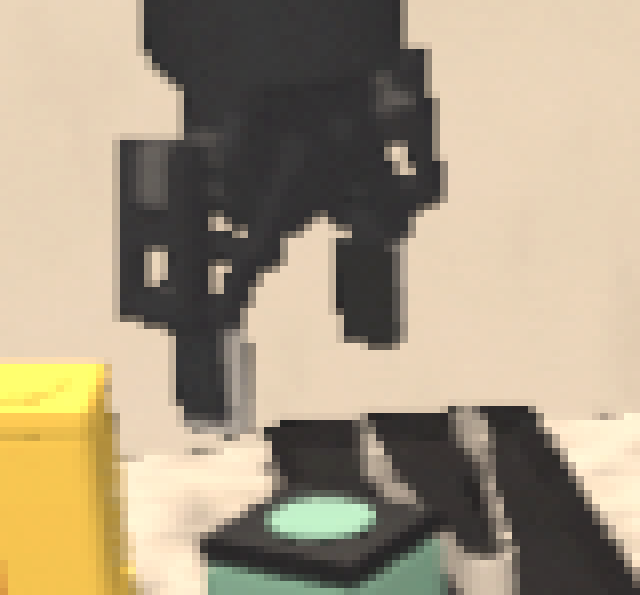

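Call:
{"name": "apply_moves", "arguments": {
  "moves": "-1 0 0.01 0.2 0 0 0; -1 0 0 0.2 0 0 0; -1 0 0 0.15 0 0 0; -1 0 0 0.1 0 0 0; -1 0 0 0.025 0 0 0; -1 0 0 0 0 0 0"
}}

```text
t: 4.8
eef_pos: [0.5053, 0.138, 0.0498]
tool_rot: [-0.0, 0.903, 0.431, 0.0]
contact_force: [-0.4, 0.8, 0.5]
gripper_width: 1.0
```

```bash
python3 st.py .5046 .1373 .048 51.07; python3 snap.py g2 195 120 80 110 5 195 180
```

```text
t 4.8 pos [0.5053 0.138  0.0498] yaw 51.02 z [ 0.0004  0.0003 -1.    ] F [-0.3707  0.7549  0.4695] T [ 0.0083 -0.0235 -0.0022] w 1.0 q7 0.7109222258958239
turn norm [ 0.0023 -0.0066 -0.0121] shift norm, before turn [-0.0083 -0.0004  0.015 ] after turn [-0.0083 -0.0004  0.015 ]
```

View pics/g2.png

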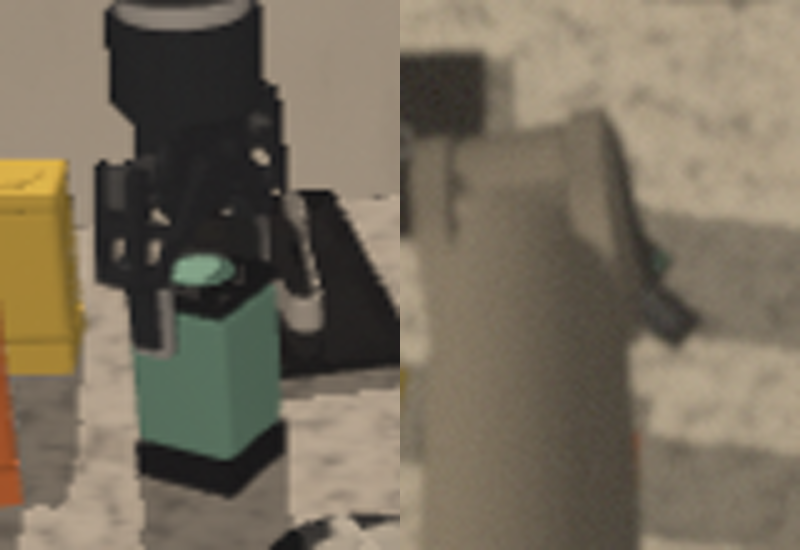

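The open fingers straddle the cup: the near tip is at side (225,191) and the cup lid at (236,175). Closing now.

Call:
{"name": "apply_moves", "arguments": {
  "moves": "1 0 0 0 0 0 0; 1 0 0 0 0 0 0; 1 0 0 0 0 0 0; 1 0 0 0 0 0 0; 1 0 0 0 0 0 0; 1 0 0 0 0 0 0; 1 0 0 0 0 0 0; 1 0 0 0 0 0 0",
  "force": 60
}}

```text
t: 5.57
eef_pos: [0.5058, 0.1383, 0.0505]
tool_rot: [-0.0, 0.903, 0.431, 0.001]
contact_force: [-0.3, 0.1, 5.7]
gripper_width: 0.678
```

```bash
python3 st.py; python3 snap.py g3 195 120 80 110 5 195 180
```

```text
t 5.57 pos [0.5058 0.1383 0.0505] yaw 51.01 z [ 0.002   0.0013 -1.    ] F [-0.3136  0.1283  5.7225] T [-0.0548  0.2977  0.0043] w 0.678 q7 0.7111967996470437
```

View pics/g3.png

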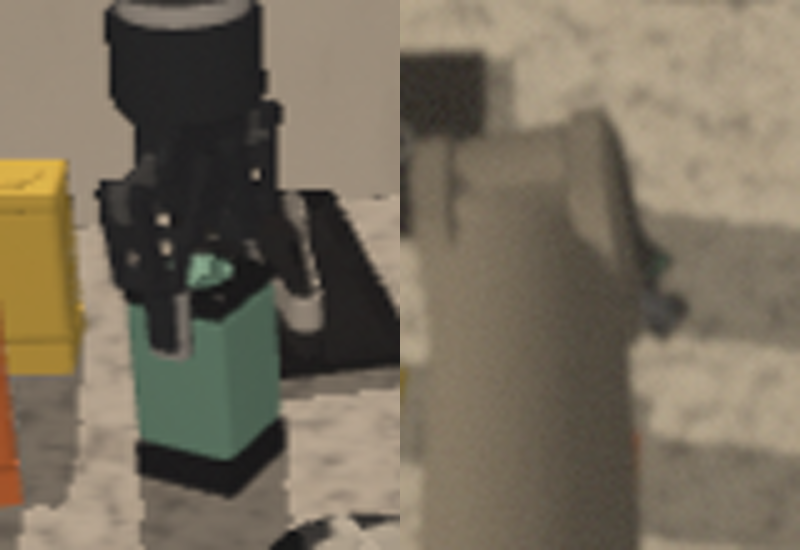

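Call:
{"name": "apply_moves", "arguments": {
  "moves": "1 0 0 -0.1 0 0 0; 1 0 0 -0.2 0 0 0; 1 0 0 -0.25 0 0 0; 1 0 0 -0.25 0 0 0; 1 0 0 -0.2 0 0 0; 1 0 0 0 0 0 0"
}}

```text
t: 6.17
eef_pos: [0.5077, 0.1385, 0.1741]
tool_rot: [-0.0, 0.903, 0.43, 0.004]
contact_force: [1.3, 0.2, -2.4]
gripper_width: 0.673
```

Call:
{"name": "apply_moves", "arguments": {
  "moves": "1 0 0 0 0 0 0.92; 1 0 0 0 0 0 0.92; 1 0 0 0 0 0 0.92; 1 0 0 0 0 0 0.92; 1 0 0 0 0 0 0.92; 1 0 0 0 0 0 0.92; 1 0 0 0 0 0 0.92; 1 0 0 0 0 0 0.92; 1 0 0 0 0 0 0.92; 1 0 0 0 0 0 0.92; 1 0 0 0 0 0 0"
}}

```text
t: 7.08
eef_pos: [0.5039, 0.1375, 0.1683]
tool_rot: [0.0, 0.992, 0.123, -0.001]
contact_force: [-0.3, -0.2, -2.9]
gripper_width: 0.67
```

```bash
python3 st.py .537 -.082 .165 14.2
```

```text
t 7.08 pos [0.5039 0.1375 0.1683] yaw 14.08 z [-0.0015 -0.0007 -1.    ] F [-0.263  -0.1577 -2.8796] T [-0.0118  0.0204  0.0055] w 0.67 q7 0.03423220369528406
turn norm [ 0.0049  0.0232 -0.0293] shift norm, before turn [-0.1776  1.8413  0.0283] after turn [-0.1814  1.8409  0.0274]
```

Call:
{"name": "apply_moves", "arguments": {
  "moves": "1 -0.02 0.1 0 0 0 0; 1 -0.02 0.2 0 0 0 0; 1 -0.02 0.24 0 0 0 0; 1 -0.02 0.24 0 0 0 0; 1 -0.02 0.24 0 0 0 0; 1 -0.02 0.24 0 0 0 0; 1 -0.02 0.24 0 0 0 0; 1 -0.02 0.2 0 0 0 0; 1 -0.02 0.14 0 0 0 0; 1 0 0 0 0 0 0; 1 0 0 0 0 0 0"
}}

```text
t: 8.0
eef_pos: [0.5373, -0.0837, 0.1689]
tool_rot: [0.0, 0.992, 0.123, -0.0]
contact_force: [-0.8, 0.6, -2.9]
gripper_width: 0.675
```

```bash
python3 st.py .537 -.082 .165 14.2; python3 snap.py p1 226 120 80 110 5 270 170;python3 st.py .537 -.082 .165 14.2
```

```text
t 8.0 pos [ 0.5373 -0.0837  0.1689] yaw 14.1 z [-0.0006 -0.0003 -1.    ] F [-0.7727  0.5678 -2.8939] T [ 0.0515 -0.011  -0.0291] w 0.675 q7 0.5069506408784307
turn norm [ 0.0024  0.0099 -0.0255] shift norm, before turn [ 0.0014 -0.014   0.0326] after turn [ 0.0014 -0.014   0.0326]
t 8.1 pos [ 0.5375 -0.0811  0.1688] yaw 14.28 z [-0.0008  0.0006 -1.    ] F [ 0.1315  1.2869 -2.4504] T [ 0.0043 -0.0489 -0.0531] w 0.675 q7 0.5059419819351333
turn norm [-0.011   0.0086  0.021 ] shift norm, before turn [-0.006   0.0058  0.032 ] after turn [-0.006   0.0058  0.032 ]
```

View pics/p1.png

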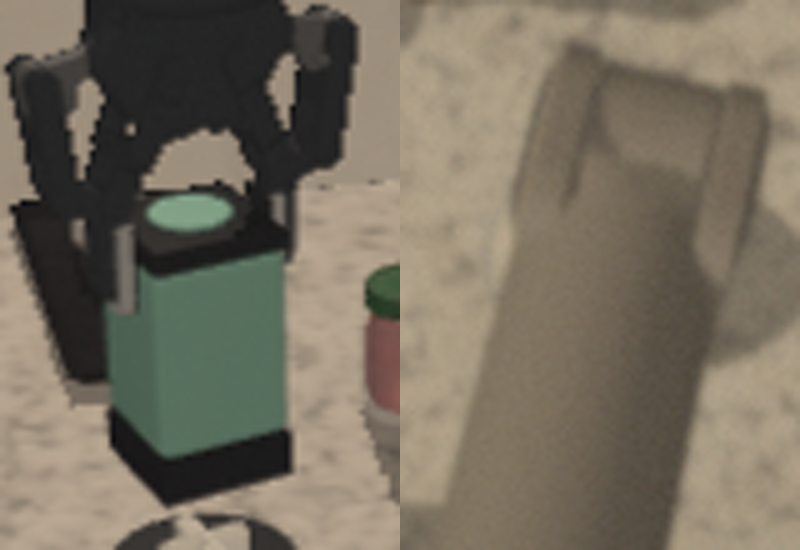

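```bash
cat > o2.py <<'E'
import sys,pickle
from m import *
from ov import ov
import m,ov as O
n=sys.argv[1];x,y,z,a=[float(v) for v in sys.argv[2:6]]
S,Tt=pickle.load(open(n+'.pkl','rb'))
cup=[x,y,z,np.radians(a)]
c=ov(S,235,150,60,80,8,cup,None);d=ov(S,235,195,60,80,8,None,[float(v) for v in sys.argv[6:8]]+[np.radians(float(sys.argv[8]))])
cv2.imwrite(f'pics/{n}_o.png',np.hstack([c[:600,:400],d[:600,:400]]))
B=box(cup);print([proj(S,[B[k]])[0] for k in B if k[2]==0])
E
python3 o2.py p1 .5373 -.0825 .1183 14.2 .537 -.082 14.2 | tail -4
```

```text
0.082 0.008 [ 0.5369 -0.0817  0.082 ] ang 14.21698155703457 0.6771167103613861
0.082 0.011 [ 0.5369 -0.0817  0.082 ] ang 14.207226883983815 0.7510240500000932
plate(top) [309.8627 220.1934] [[ 0.5358 -0.0842  0.067 ]]
[array([258.6029, 221.1822]), array([246.8219, 208.7988]), array([284.1083, 214.3253]), array([271.3748, 202.5965])]
```

View pics/p1_o.png

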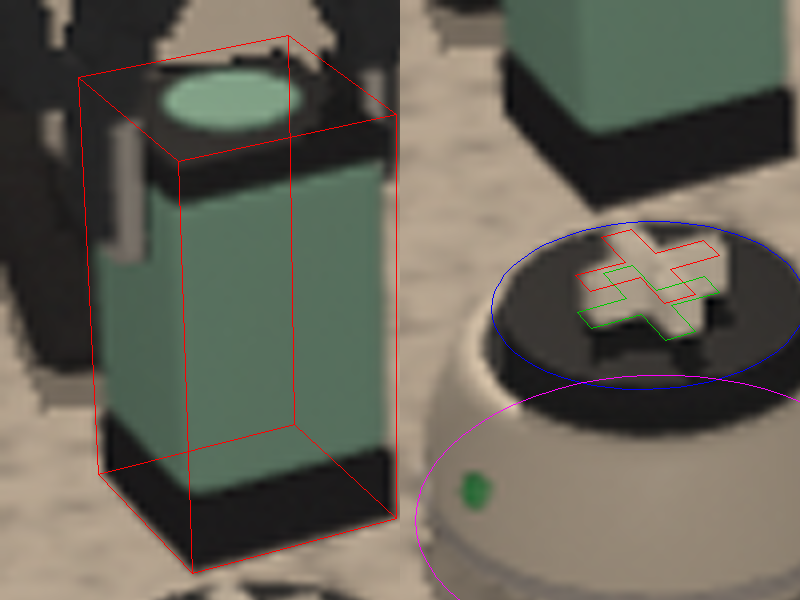

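```bash
cat > cf.py <<'E'
from h import *
import pickle
from scipy.optimize import minimize
np.set_printoptions(precision=4,suppress=True)
s,t=pickle.load(open('shot0.pkl','rb'))
def hulls(x,y,a):
    R=np.array([[np.cos(a),-np.sin(a)],[np.sin(a),np.cos(a)]]);o=[]
    for sw in(0,1):
        def pt(u,v,z): 
            q=np.array([v,u] if sw else [u,v])/1000; return np.r_[R@q+[x,y],z]
        o.append([pt(u,v,z) for u in(-19,19) for v,z in((-4.5,ZB),(4.5,ZB),(-4.5,.0785),(4.5,.0785),(0,.083))])
    return o
def render(p,b,q,F=16):
    x0,y0,x1,y1=b;m=np.zeros(((y1-y0)*F,(x1-x0)*F),np.uint8)
    for H in hulls(*q):
        uv=(proj(p,H)-[x0,y0]+.5)*F;cv2.fillConvexPoly(m,cv2.convexHull(np.round(uv).astype(np.int32)),255)
    r=cv2.resize(m,(x1-x0,y1-y0),interpolation=cv2.INTER_AREA).astype(float)/255
    return cv2.GaussianBlur(r,(0,0),SG)
def obs(p,b):
    im=p['image'][b[1]:b[3],b[0]:b[2]].min(2).astype(float);return np.clip((im-48)/(125-48),0,1)
for p,b,n,SG,ZB in((t,(300,210,320,230),'top',.9,.0785),(s,(257,222,278,236),'side',.5,.072),(s,(257,222,278,236),'side',.5,.0745),(s,(257,222,278,236),'side',.5,.077)):
    D=obs(p,b)
    def cost(v):
        r=render(p,b,[.537+v[0]/1000,-.082+v[1]/1000,np.radians(14+v[2])]);A=np.c_[r.ravel(),np.ones(r.size)]
        c=np.linalg.lstsq(A,D.ravel(),rcond=None);return ((A@c[0]-D.ravel())**2).sum()
    best=min((minimize(cost,[dx,dy,0],method='Nelder-Mead',options=dict(initial_simplex=np.array([dx,dy,0])+np.array([[0,0,0],[2,0,0],[0,2,0],[0,0,4]]),xatol=.02,fatol=1e-4)) for dx in(-1,2) for dy in(-2,2)),key=lambda r:r.fun)
    print(n,ZB,best.x+[537,-82,14],best.fun,(D**2).sum())
E
python3 cf.py
```

```text
top 0.0785 [537.4716 -81.7134  14.2366] 2.4025869736570558 78.9640748861528
side 0.072 [538.6935 -84.0314  13.5072] 20.562646613194772 182.17355371900828
side 0.0745 [538.4252 -85.435   12.7419] 25.650127384039322 182.17355371900828
side 0.077 [537.7963 -87.4509  11.3825] 30.957780461038098 182.17355371900828
```

Call:
{"name": "apply_moves", "arguments": {
  "moves": "1 0.003 0 0.08 0 0 0; 1 0 0 0.1 0 0 0; 1 0 0 0.06 0 0 0; 1 0 0 0.02 0 0 0; 1 0 0 0 0 0 0; 1 0 0 0 0 0 0; 1 0 0 0 0 0 0"
}}

```text
t: 8.68
eef_pos: [0.5386, -0.0816, 0.1382]
tool_rot: [0.0, 0.992, 0.124, 0.0]
contact_force: [-0.8, 0.3, -2.2]
gripper_width: 0.675
```

```bash
python3 st.py .538 -.0825 .138 14.2; python3 snap.py p2 226 150 80 110 5 270 170;python3 st.py .538 -.0825 .138 14.2;  python3 o2.py p2 .538 -.0825 .0875 14.2 .538 -.0825 14.2 | tail -1
```

```text
t 8.68 pos [ 0.5386 -0.0816  0.1382] yaw 14.21 z [ 0.0005 -0.0001 -1.    ] F [-0.7673  0.3244 -2.2019] T [-0.005   0.0003  0.0348] w 0.675 q7 0.5332048306649692
turn norm [ 0.0026 -0.0064  0.0015] shift norm, before turn [-0.0069  0.006   0.0017] after turn [-0.0069  0.006   0.0017]
t 8.78 pos [ 0.5387 -0.0817  0.1384] yaw 14.2 z [ 0.0009  0.     -1.    ] F [-0.7813  0.6292 -2.4492] T [ 0.0234  0.0232 -0.0384] w 0.676 q7 0.5332055054211992
turn norm [ 0.0029 -0.0125  0.0004] shift norm, before turn [-0.0076  0.0054  0.0035] after turn [-0.0076  0.0054  0.0035]
[array([259.4012, 234.1306]), array([247.7817, 221.3146]), array([284.4421, 227.0503]), array([271.9035, 214.8995])]
```

View pics/p2_o.png

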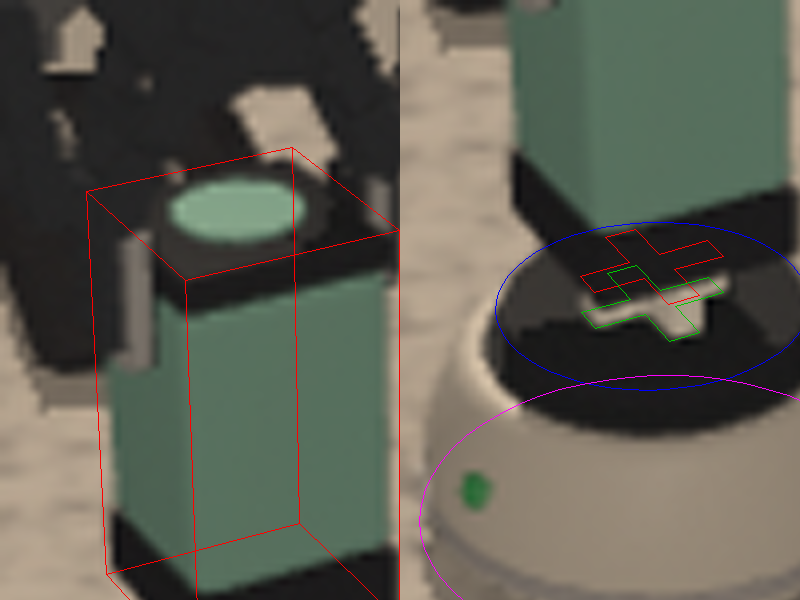

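Call:
{"name": "apply_moves", "arguments": {
  "moves": "1 -0.005 0.003 0.03 0 0 0; 1 0 0 0.03 0 0 0; 1 0 0 0.03 0 0 0; 1 0 0 0 0 0 0; 1 0 0 0 0 0 0"
}}

```text
t: 9.2
eef_pos: [0.5376, -0.0821, 0.1268]
tool_rot: [-0.0, 0.992, 0.124, -0.0]
contact_force: [0.4, 0.4, -2.5]
gripper_width: 0.674
```

```bash
python3 st.py .538 -.0825 .118 14.2
```

```text
t 9.2 pos [ 0.5376 -0.0821  0.1268] yaw 14.2 z [-0.0008 -0.     -1.    ] F [ 0.387   0.4364 -2.5457] T [-0.0227  0.0364  0.023 ] w 0.674 q7 0.5441369401322482
turn norm [-0.0021  0.0106  0.0001] shift norm, before turn [0.0028 0.0043 0.0736] after turn [0.0027 0.0043 0.0736]
```

Call:
{"name": "apply_moves", "arguments": {
  "moves": "1 0 0 0.03 0 0 0; 1 0 0 0.03 0 0 0; 1 0 0 0 0 0 0; 1 0 0 0 0 0 0"
}}

```text
t: 9.53
eef_pos: [0.5376, -0.0821, 0.1197]
tool_rot: [-0.0, 0.992, 0.124, -0.0]
contact_force: [-0.2, 0.4, -3.3]
gripper_width: 0.677
```

```bash
python3 st.py .538 -.0825 .118 14.2
```

```text
t 9.53 pos [ 0.5376 -0.0821  0.1197] yaw 14.2 z [-0.0006 -0.     -1.    ] F [-0.218   0.424  -3.2521] T [-0.0337  0.053  -0.0141] w 0.677 q7 0.55085363683511
turn norm [-0.002   0.0089  0.0001] shift norm, before turn [0.0023 0.0044 0.014 ] after turn [0.0023 0.0044 0.014 ]
```

Freely meshed, with no lateral force. Pressing on in small steps.

Call:
{"name": "apply_moves", "arguments": {
  "moves": "1 0 0 0.02 0 0 0; 1 0 0 0.02 0 0 0; 1 0 0 0 0 0 0; 1 0 0 0 0 0 0"
}}

```text
t: 9.87
eef_pos: [0.5383, -0.0822, 0.1156]
tool_rot: [0.0, 0.992, 0.124, 0.0]
contact_force: [-0.0, -0.3, 3.2]
gripper_width: 0.672
```

```bash
python3 st.py .538 -.0825 .109 14.2
```

```text
t 9.87 pos [ 0.5383 -0.0822  0.1156] yaw 14.2 z [ 0.0007  0.     -1.    ] F [-0.0221 -0.3161  3.1962] T [-0.0061  0.2419 -0.0543] w 0.672 q7 0.5554077745638515
turn norm [ 0.0025 -0.0105  0.0004] shift norm, before turn [-0.0028  0.0021  0.0546] after turn [-0.0028  0.0021  0.0546]
```

Call:
{"name": "apply_moves", "arguments": {
  "moves": "1 0 0 0.02 0 0 0; 1 0 0 0.02 0 0 0; 1 0 0 0.02 0 0 0; 1 0 0 0 0 0 0; 1 0 0 0 0 0 0; 1 0 0 0 0 0 0"
}}

```text
t: 10.37
eef_pos: [0.5383, -0.0822, 0.1082]
tool_rot: [0.0, 0.992, 0.124, 0.0]
contact_force: [0.3, -0.6, 4.6]
gripper_width: 0.677
```

```bash
python3 st.py .538 -.0825 .109 14.2; python3 snap.py f1 226 150 80 110 5 270 170;python3 st.py
```

```text
t 10.37 pos [ 0.5383 -0.0822  0.1082] yaw 14.2 z [ 0.0008 -0.0001 -1.    ] F [ 0.2647 -0.6227  4.6464] T [-0.046   0.3069 -0.0089] w 0.677 q7 0.562225488977465
turn norm [ 0.0038 -0.0109 -0.0005] shift norm, before turn [-0.0029  0.0018 -0.0063] after turn [-0.0029  0.0018 -0.0063]
t 10.47 pos [ 0.5382 -0.0822  0.1082] yaw 14.2 z [ 0.0007 -0.     -1.    ] F [-0.254   0.5237  4.4204] T [-0.0253  0.2891  0.0183] w 0.673 q7 0.562249847897425
```

View pics/f1.png

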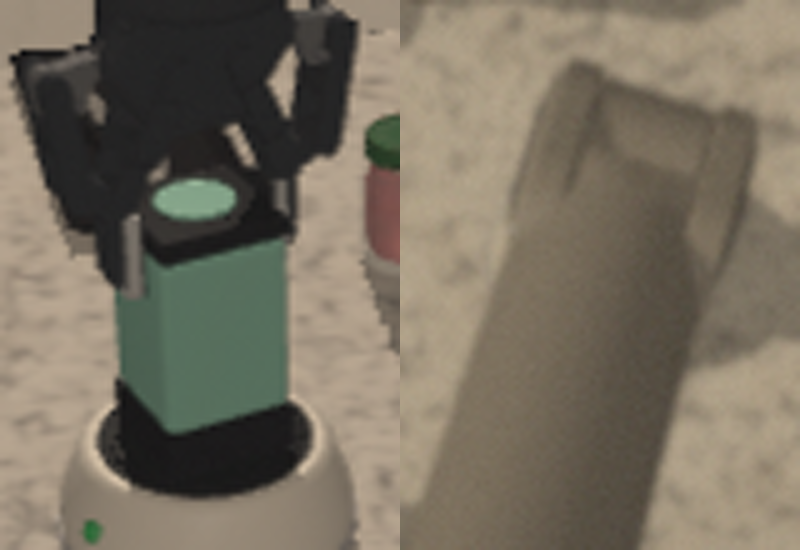

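```bash
python3 - <<'E'
from h import *
import pickle
np.set_printoptions(precision=3,suppress=True)
def cen(p,box,fn):
    x0,y0,x1,y1=box;im=p['image'][y0:y1,x0:x1].astype(float);w=fn(im)
    yy,xx=np.mgrid[y0:y1,x0:x1];return np.array([(w*xx).sum(),(w*yy).sum()])/w.sum()
f=lambda im:np.clip(im[...,1]-im[...,0]-12,0,12)*(im[...,1]>115)
for n,z,c,xy in(('p1',.1688,(264,162),(.5374,-.0825)),('p2',.1383,(265,176),(.5386,-.0817)),('f1',.1082,(265,190),(.5382,-.0822))):
    s,_=pickle.load(open(n+'.pkl','rb'));x,y=c
    d=cen(s,(x-12,y-7,x+13,y+8),f)
    e=proj(s,[[*xy,z-.0505+.112],[*xy,z-.0505+.102]]);print(n,d,e[0],'mm per px',10/(e[1]-e[0])[1],'dz mm',-(d-e[0])[1]*10/(e[1]-e[0])[1])
E
python3 o2.py f1 .5382 -.0822 .0577 14.2 .538 -.0825 14.2 | tail -1
```

```text
p1 [263.412 161.973] [263.975 161.514] mm per px 2.1097421054093446 dz mm -0.9679127961155284
p2 [264.315 175.884] [264.858 175.568] mm per px 2.1903042734244154 dz mm -0.6923636092358673
f1 [264.593 189.348] [265.062 189.277] mm per px 2.268229350325869 dz mm -0.16018961096788933
[array([259.8919, 246.1798]), array([248.4388, 232.9832]), array([284.5024, 238.9036]), array([272.1604, 226.3803])]
```

View pics/f1_o.png

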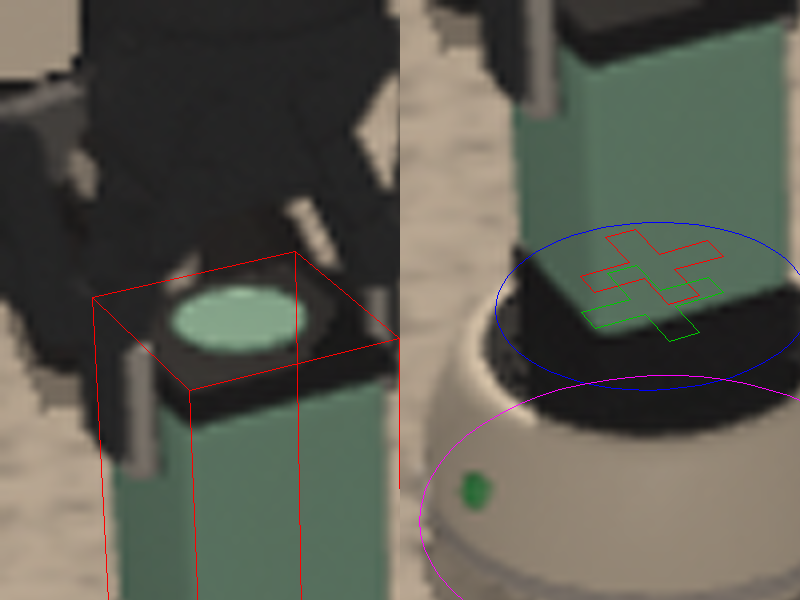

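Call:
{"name": "apply_moves", "arguments": {
  "moves": "1 0 0 0.005 0 0 0; 1 0 0 0 0 0 0; 1 0 0 0 0 0 0; 1 0 0 0 0 0 0; 1 0 0 0 0 0 0; 1 0 0 0 0 0 0; 1 0 0 0 0 0 0; 1 0 0 0 0 0 0; 1 0 0 0 0 0 0; 1 0 0 0 0 0 0; 1 0 0 0 0 0 0; 1 0 0 0 0 0 0"
}}

```text
t: 11.47
eef_pos: [0.5383, -0.0822, 0.1077]
tool_rot: [0.0, 0.992, 0.124, 0.0]
contact_force: [-0.6, -0.4, 5.4]
gripper_width: 0.678
```

```bash
python3 st.py; python3 snap.py f2 180 150 160 110 5 270 170; python3 st.py
```

```text
t 11.47 pos [ 0.5383 -0.0822  0.1077] yaw 14.2 z [ 0.0008 -0.     -1.    ] F [-0.5938 -0.4471  5.4002] T [-0.1056  0.2715  0.0598] w 0.678 q7 0.5628060862795373
t 11.57 pos [ 0.5383 -0.0822  0.1077] yaw 14.2 z [ 0.0009 -0.     -1.    ] F [-0.4397 -0.5636  6.673 ] T [-0.146   0.3243  0.028 ] w 0.676 q7 0.5627950757001182
```

```bash
python3 - <<'E'
from h import *
import pickle
a,b=pickle.load(open('shot0.pkl','rb'));c,d=pickle.load(open('f2.pkl','rb'))
for n,bx in(('green',(294,172,316,208)),('mill',(322,173,342,229)),('red',(256,300,294,355))):
    x0,y0,x1,y1=bx;print(n,np.abs(a['image'][y0:y1,x0:x1].astype(int)-c['image'][y0:y1,x0:x1]).mean())
cv2.imwrite('pics/f2s.png',c['image'][...,::-1])
E
```

```text
green 4.529882154882155
mill 2.8392857142857144
red 15.270334928229666
```

View pics/f2s.png

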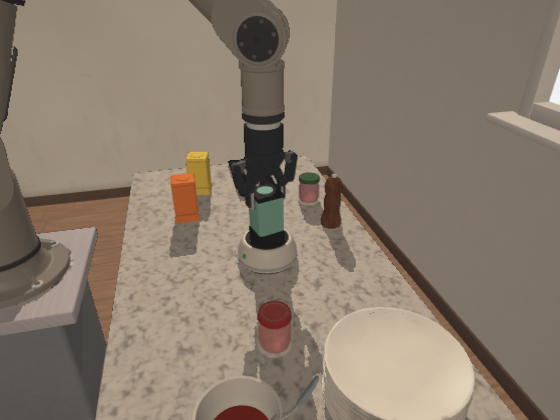

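The cup sits in the base at side (267,213), upright and still gripped. Both jars and the mill stand where they were; the red jar at (275,328) is only shaded by the arm.

```bash
python3 -c "
from station import bot
print(bot.hand_in())"
```

```text
the job is handed in; nothing more can be done
None
```

I gripped the mint cup by two opposite flat sides, turned it about 37° to match the cross at 14.2°, and slid it home. I then pressed it into the spring and handed in at about 11.6 s, still gripping at 60 N and still pressing.

**Fit:** The socket went down over the cross with no sideways force, so it meshed without turning the cross. I felt the plate at a TCP height of about 0.116 m.

**Press depth:** The final TCP height was 0.1077 m and held steady over a second. I put the plate about 8 to 9 mm down, well past the 5 mm running point. Seen from the side, the cup followed the tool to within about 1 mm, so it did not slip noticeably in the grip.

**Bystanders:** In the last side picture both jars and the mill stand where they started. The pixel comparison changed most at the red jar, which I put down to the arm's shadow.

**Checks that disagreed:**
- The last force readings, with the cup's weight added back, were about 8 to 9 N. One reading about a second earlier came to only about 7 N, which is low for that depth.
- The two cameras put the cross 1 to 2 mm apart, so I aimed between them.
- The open fingertips looked about 15 mm higher in the side view than the text says, so I gripped a little lower than planned.

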